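Nest a corner tile in the drying rack

TASK

Take the large fired-clay corner tile that stands on the table and nest it into the smaller corner tile lying in the leaning V of the wooden rack, setting it in gently, not dropped: corner fully down into corner, each leg flat on a leg of the tile beneath. Then push the nested pair along the V until it bears firmly on the stop board (a good finger's push, no shove), ends flush, and let go; leave the bowl, the mug and the batten as they are.

Things in the scene. Friction and masses are not known exactly. Their poses are not given: they have to be found in the camera images.
- tile_leg (a point): The large corner tile: 90 degree angle section of terracotta, 120 long, legs 66 wide outside, 9 thick, 0.25 kg, brittle (45 N chips it). It stands on the table, one leg flat, one upright. This point: middle of the upright leg, the one to pinch across its 9 mm near its top edge. Axes turn with the tile: x along its length, z up the upright leg, y out along the other leg, away from the upright one.
- tile_corner (a point): The same tile's outer corner edge (where the two outer faces meet), half-way along its length. Axes as tile_leg: the legs run 66 mm from here along +z and along +y; tile_leg is 33 mm from here in z and 4.5 mm in y.
- seated_corner (a point): Small loose corner tile in the rack's V: terracotta, 120 long, legs 44 wide outside, 9 thick, 0.16 kg. Point: its outer (lowest) corner edge, half-way along. x along it, to the stop board; legs along +z (steep, leaning 28 deg back from vertical) and +y (rising 28 deg from level). The large tile's outer corner goes to y = z = 9 mm, axes parallel to these (or with legs exchanged and x reversed).
- stop: Stop board at one end of the trough. Origin: on the V's bottom edge at the board's inner face. x along the trough, out through the board; y level, to the flatter wall's side; z up. 12 thick, reaching 50 mm along each wall. The small tile's end starts 12 to 30 mm short. Tiles against it have their middles at x = -60 mm. Sliding both nested tiles takes 2 to 5 N, the final press at least 3 N more.
- rack: Fixed wooden rack with a V trough leaning back; base 140 x 120 mm. Origin under its centre; axes as stop. The V's bottom edge is 50 mm above the table, the trough 110 mm long, its walls 32 mm wide and 10 thick. Tiles against the stop stick out 10 mm past the trough's open end, where shut fingers, coming down beyond it, can push their ends along x.
- bowl: Bystander: terracotta bowl, 104 wide, 55 high; origin under its centre. It stands on one side of the rack and the large tile on the other, either way round.
- mug: Bystander: white mug, 80 wide with a handle, 90 high; origin under its centre.
- batten: Bystander: wooden rolling batten, 200 x 30 x 12 mm, lying flat; origin under its centre.

How it is judged:
By the outcome, as a careful person would: the job done as asked, in the order asked, and still so for the second after the job is handed in, with the robot touching nothing.
It also fails if it takes over 58 s, if anything falls off the work surface, if the arm or the gripper's body presses on something with over 40 N, if the wrist force passes 120 N, or if a joint passes its speed limit or range.

ROBOT

A 7-joint arm with a two-finger parallel gripper is mounted at the origin on the work surface. World frame = base frame: x ahead of the robot, y to its left, z up, the work surface at z = 0. Lengths are in m, angles in rad, forces in N, time in s.
With the tool pointing down it reaches from about 0.4 to 0.875 m from the base axis. Payload 19.3 kg.
Tool frame: the origin (TCP) lies midway between the tips of the shut fingers; the grasp point (between the pads) lies 19 mm behind it (bot.pinch_z is the distance from the TCP to the grasp point, in m); z points along the fingers, y is the line along which they close (so a half turn about z gives the same grasp; the last joint's range is limited). The gripper opens to 85 mm and grips with 20 to 120 N. Pads are 22 mm wide; open, the fingers measure 114 mm over their backs; the gripper's body (76 mm by 85 mm) begins 54 mm behind the grasp point. The pads swing forward as they close: fully open they stand 13 mm farther back than shut.
Start: joints at [1.262, 0.521, -0.036, 1.599, 0.021, 1.021, -0.113], TCP at [0.148, -0.607, 0.231] pointing down, gripper open.
Joint ranges: [-2.91, 2.91], [-0.3, 2.13], [-1.5, 1.42], [0.17, 2.43], [-1.26, 4.41], [0.16, 1.93], [-2.52, 2.52]. Speed limits (rad/s): [1.89, 1.89, 2.39, 2.39, 3.01, 3.01, 3.01].

INTERFACE

Orientations are given as [roll, pitch, yaw] about the fixed x, y, z axes, in that order (R = Rz(yaw) Ry(pitch) Rx(roll)).
In Python, from workcell import observe, viewer, bot gives the robot as it stands. The module is installed in compiled form; this text tells all that it offers.
- The arm moves only by the tool play_rows, never from a script. Its argument "motion" is a list of rows, each a list of 7 numbers: the shift along the tool's x, y, z in cm, then the turn, a rotation vector about the tool's x, y, z in rad, then the opening, from -1 (shut) to 1 (fully open), so that 0 is half open. A call has exactly 5 rows; each row is the pose to reach, as a shift and turn from the pose commanded when the call began, along the tool's axes at that moment; what a row does not reach only later rows make up. A row lasts 1/10 s, in which the tool goes at most 50 mm and 8.59 degrees, less where a joint would pass 70% of its speed; a pose out of reach is approached as far as the arm can. A call with a gripper value outside its range is refused whole. The fingers move at their own pace and stop on an object; "squeeze" is the grip in N (left out, the last holds). Time passes only in rows, so rows that repeat a pose let the fingers close, or fill a call up. It gives the time, the measured TCP pose, the force, the opening and the grip force at its end, in the units of the state.
- observe(): the state, without advancing time (a new reading comes with each control period).
- viewer.grab_frame(name): name is "scene" or "top"; returns (picture, depth): 480x640x3 uint8, red, green, blue; 480x640 float32, m along the optical axis (not along the pixel's ray), 0 where there is no reading.
- viewer.camera_info(name): a dict with "fx", "fy", "cx", "cy" (pixels), "k1" (the pictures are not rectified: a ray, as slopes to the right and down, at radius r is drawn at 1 + k1 r^2 times it, then the intrinsics apply), "R" (3x3) and "t" (3): a world point X has camera coordinates R X + t. Camera axes: x right, y down, z forward; pixel columns grow to the right and rows downward; lengths in m; the calibration is good to about 2 mm. A picture is of the moment at which its call begins. camera_info takes no time and is no camera call.
- bot.job_done(): hands the job in; it is judged then, once.
The state is a dict: "clock": time; "qpos": joint angles; "qd": joint speeds; "joint_efforts": joint torques, N m; "position": TCP position; "tool_rot": TCP orientation; "force": force on the tool from outside, world axes, zero at the start; "moment": the same for the moment, N m; "grip_width": finger opening in m; "finger_force": force on a finger pad.
Only numpy, scipy, OpenCV 4.12 (cv2) and the standard library are available. Lean on these libraries where they do the work, as an engineer would, in place of code of your own. Each camera call takes 0.05 s, during which the arm holds its last target. There are 200 camera calls.

## Working session

There is one attempt and no reset: what is moved stays moved. The work goes in short steps, Python scripts to look and compute and a tool call to move; the robot and the scene stay as the last step left them, time stands still between calls to the robot, and variables do not carry over. Pictures are saved under pics/ and viewed, at most 10 in all, crops included, and the job is handed in when it is done.

Besides the shell and the picture viewer there is one more tool, called after "Emit:" as name(argument=value, ...), one argument or row to a line, values as JSON. play_rows: Moves the arm, as the interface text tells. Its arguments: {"type":"object","properties":{"motion":{"type":"array"},"squeeze":{"type":"number"}},"required":["motion"]}

```bash
mkdir -p pics; cat > h.py <<'E'
import numpy as np, cv2
from workcell import observe, viewer, bot
from scipy.spatial.transform import Rotation as Ro
def cam(n):
    c=viewer.camera_info(n); return c,np.array(c["R"]),np.array(c["t"])
def rays(n,uv):
    c,R,t=cam(n); uv=np.atleast_2d(np.asarray(uv,float))
    d=np.stack([(uv[:,0]-c["cx"])/c["fx"],(uv[:,1]-c["cy"])/c["fy"]],1)
    s=d.copy()
    for _ in range(20): s=d/(1+c["k1"]*(s**2).sum(1,keepdims=True))
    return s,R,t
def cloud(n,depth):
    v,u=np.mgrid[0:480,0:640]
    s,R,t=rays(n,np.stack([u.ravel(),v.ravel()],1))
    z=depth.ravel()[:,None]
    P=(np.hstack([s,np.ones((len(s),1))])*z-t)@R
    P[z[:,0]==0]=np.nan
    return P.reshape(480,640,3)
def plane(n,uv,h):
    s,R,t=rays(n,uv); d=np.hstack([s,np.ones((len(s),1))])@R; o=-R.T@t
    return o+d*((h-o[2])/d[:,2])[:,None]
E
python3 - <<'E'
from h import *
for n in("scene","top"):
    p,d=viewer.grab_frame(n); np.savez(f"{n}0.npz",p=p,d=d); cv2.imwrite(f"pics/{n}0.png",p[:,:,::-1])
    c,R,t=cam(n); print(n,c["fx"],c["k1"],-R.T@t,R[2], (d>0).mean())
s=observe(); print(s["position"],s["tool_rot"],s["qpos"],s["force"],bot.pinch_z,s["clock"])
E
```

```text
scene 585.0160731509021 -0.17502330009740388 [ 1.19187627 -0.48955058  0.87961603] [-0.5505127   0.42154201 -0.72058178] 0.9961067708333333
top 593.9234118855763 -0.18801414577942868 [0.46110205 0.01752472 1.12675007] [ 0.09993995 -0.01078035 -0.99493507] 0.9961002604166667
[ 0.14773102 -0.6069764   0.23077828] [-3.14053409e+00  8.87864504e-05  2.38799914e-01] [ 1.26179068  0.52197718 -0.03633184  1.59992526  0.02121851  1.02113805
 -0.11280783] [-0.92551389  0.61055323  0.02745506] 0.0187 0.1
```

View pics/scene0.png

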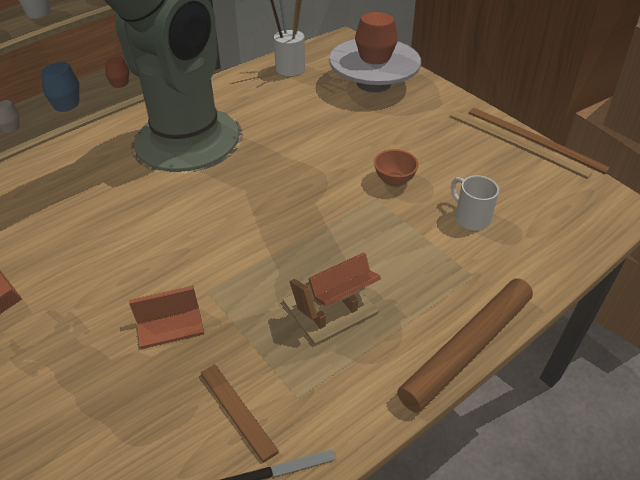

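View pics/top0.png

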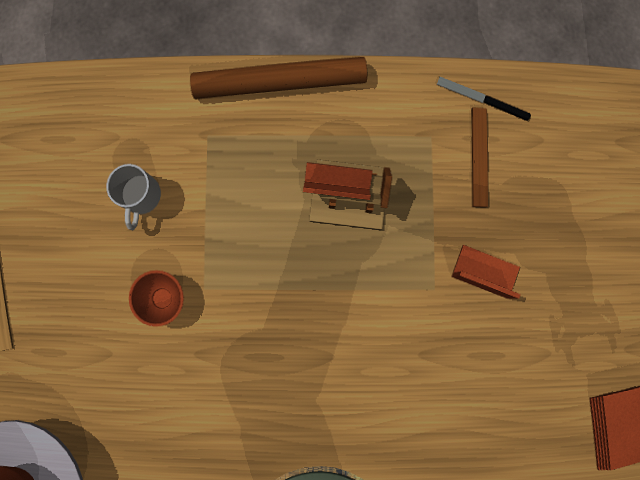

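The scene view shows the large tile at about (167,318), with its upright leg toward the robot. The rack is at (335,290), and its stop board is at the left end (305,300). In the top view the large tile is at (487,272), the small tile at (338,180) and the stop at (386,188). The bowl (157,298) and mug (128,187) are on the other side.

```bash
cat > m1.py <<'E'
from h import *
def fitplane(Q):
    best=None; rng=np.random.default_rng(0)
    for _ in range(300):
        a=Q[rng.choice(len(Q),3,False)]; n=np.cross(a[1]-a[0],a[2]-a[0]); L=np.linalg.norm(n)
        if L<1e-6: continue
        n/=L; i=abs((Q-a[0])@n)<.0015
        if best is None or i.sum()>best.sum(): best=i
    c=Q[best].mean(0); n=np.linalg.svd(Q[best]-c)[2][2]; n*=np.sign(n[2]) if abs(n[2])>.05 else np.sign(n[0])
    return c,n,best
for nm,boxes in {"top":{"large":(445,235,535,305),"small":(298,155,376,205)},"scene":{"large":(122,280,210,352),"small":(308,250,385,310)}}.items():
    z=np.load(f"{nm}0.npz"); p,d=z["p"],z["d"]; P=cloud(nm,d)
    hsv=cv2.cvtColor(p,cv2.COLOR_RGB2HSV); tab=P[400:440,200:300] if nm=="top" else P[150:200,300:340]
    print(nm,"table z",np.nanmedian(tab[...,2]))
    for k,(a,b,c,e) in boxes.items():
        h=hsv[b:e,a:c]; m=((h[...,0]<8)|(h[...,0]>174))&(h[...,1]>120)
        Q=P[b:e,a:c][m]; Q=Q[np.isfinite(Q[:,0])]; Q=Q[Q[:,2]>.003]
        print(k,len(Q),Q.min(0).round(4),Q.max(0).round(4))
        R_=Q
        for i in range(4):
            if len(R_)<60: break
            cc,n,inl=fitplane(R_); I=R_[inl]
            print("  plane",cc.round(4),n.round(3),inl.sum(),"n.c",round(n@cc,4),"min",I.min(0).round(4),"max",I.max(0).round(4))
            R_=R_[~inl]
E
python3 m1.py
```

```text
top table z 0.00026593601060418044
large 750 [ 0.4648 -0.3856  0.0037] [ 0.5654 -0.2521  0.0717]
  plane [ 0.5214 -0.3158  0.0094] [0.017 0.003 1.   ] 257 n.c 0.0176 min [ 0.4809 -0.3846  0.0073] max [ 0.5654 -0.2574  0.0118]
  plane [ 0.4846 -0.3075  0.0419] [ 0.929 -0.369 -0.002] 181 n.c 0.5638 min [ 0.4648 -0.3589  0.0044] max [ 0.5073 -0.2521  0.0691]
  plane [ 0.5294 -0.3079  0.0116] [0.008 0.007 1.   ] 114 n.c 0.0139 min [ 0.492  -0.3818  0.0102] max [ 0.5634 -0.2568  0.0132]
  plane [ 0.5183 -0.3229  0.007 ] [ 0.031 -0.001  1.   ] 89 n.c 0.0231 min [ 0.4844 -0.3856  0.0045] max [ 0.558  -0.2596  0.0086]
small 885 [ 0.6405 -0.0924  0.0595] [0.7066 0.0283 0.098 ]
  plane [ 0.6858 -0.0354  0.0714] [-0.477  0.057  0.877] 284 n.c -0.2662 min [ 0.6643 -0.0924  0.061 ] max [0.7066 0.0268 0.0797]
  plane [ 0.6601 -0.0303  0.0801] [ 0.856 -0.102  0.507] 231 n.c 0.6086 min [ 0.6441 -0.088   0.0595] max [0.6789 0.0283 0.0971]
  plane [ 0.6857 -0.0331  0.0738] [-0.481  0.058  0.875] 122 n.c -0.2674 min [ 0.6673 -0.0908  0.0639] max [0.7044 0.0249 0.0826]
  plane [ 0.6579 -0.0267  0.0889] [ 0.288 -0.033  0.957] 87 n.c 0.2752 min [ 0.6405 -0.0855  0.0748] max [0.7053 0.0282 0.0936]
scene table z 0.0003726271185846404Traceback (most recent call last):
  File "m1.py", line 18, in <module>
    print(k,len(Q),Q.min(0).round(4),Q.max(0).round(4))
                   ~~~~~^^^
    return umr_minimum(a, axis, None, out, keepdims, initial, where)
ValueError: zero-size array to reduction operation minimum which has no identity
```

```bash
sed -i 's/h\[...,0\]<8)/h[...,0]<HH)/; s/>120)/>SS)/; s/^for nm,boxes/HH,SS=8,120\nfor nm,boxes/' m1.py
python3 - <<'E'
from h import *
z=np.load("scene0.npz"); h=cv2.cvtColor(z["p"],cv2.COLOR_RGB2HSV)
for u,v in [(170,335),(165,305),(340,275),(345,292),(305,300),(230,320),(300,285)]: print((u,v),h[v,u],z["p"][v,u],cloud("scene",z["d"])[v,u].round(3))
E
sed -i 's/HH,SS=8,120/HH,SS=9,90/' m1.py; python3 m1.py | sed -n '/scene/,$p'
```

```text
(170, 335) [  9 146 148] [148  88  63] [ 0.537 -0.329  0.008]
(165, 305) [  9 138  94] [94 59 43] [ 0.494 -0.309  0.039]
(340, 275) [  9 141 123] [123  75  55] [ 0.663 -0.031  0.079]
(345, 292) [  9 140 118] [118  72  53] [ 0.699 -0.05   0.079]
(305, 300) [ 13 120  72] [72 53 38] [ 0.681 -0.125  0.097]
(230, 320) [ 17 107 146] [146 120  85] [ 0.568 -0.219 -0.002]
(300, 285) [ 14 130  92] [92 67 45] [ 0.657 -0.117  0.108]
scene table z 0.0003726271185846404
large 527 [ 0.4651 -0.3838  0.0045] [ 0.5627 -0.2531  0.0701]
  plane [ 0.5239 -0.3293  0.0092] [-0.011  0.008  1.   ] 288 n.c 0.0005 min [ 0.4779 -0.3824  0.0069] max [ 0.5627 -0.255   0.0112]
  plane [ 0.5203 -0.3402  0.0069] [-0.021  0.005  1.   ] 89 n.c -0.0055 min [ 0.478  -0.3838  0.0054] max [ 0.5528 -0.256   0.0082]
  plane [ 0.4877 -0.3119  0.0659] [-0.319  0.13   0.939] 57 n.c -0.1343 min [ 0.4651 -0.3632  0.0633] max [ 0.5122 -0.2531  0.0682]
  plane [ 0.5302 -0.3055  0.0113] [-0.007  0.007  1.   ] 61 n.c 0.0052 min [ 0.487  -0.3803  0.0102] max [ 0.5611 -0.2607  0.0131]
small 210 [ 0.6448 -0.0923  0.0614] [0.7093 0.0276 0.0981]
  plane [ 0.6604 -0.0404  0.0785] [ 0.884 -0.106  0.456] 61 n.c 0.6236 min [ 0.6475 -0.0882  0.0614] max [0.6715 0.0273 0.0961]
  plane [ 0.6852 -0.0325  0.0807] [ 0.307 -0.015  0.951] 51 n.c 0.288 min [ 0.6448 -0.0842  0.0732] max [0.7093 0.026  0.0931]
  plane [ 0.6883 -0.0538  0.0725] [0.045 0.002 0.999] 33 n.c 0.1034 min [ 0.6543 -0.0923  0.0707] max [0.7081 0.0183 0.075 ]
  plane [ 0.6879 -0.0303  0.0727] [-0.418  0.058  0.907] 28 n.c -0.2231 min [ 0.6627 -0.0807  0.0631] max [0.7034 0.0269 0.0806]
```

```bash
cat > m2.py <<'E'
from h import *
B={"top":{"large":(440,230,540,310),"small":(296,150,376,205)},"scene":{"large":(120,278,212,355),"small":(306,245,388,312)}}
def pts(nm,k,tag="0",box=None):
    z=np.load(f"{nm}{tag}.npz"); P=cloud(nm,z["d"]); h=cv2.cvtColor(z["p"],cv2.COLOR_RGB2HSV)
    a,b,c,e=box or B[nm][k]; m=((h[...,0]<=11)|(h[...,0]>174))&(h[...,1]>110); m=m[b:e,a:c]
    m=cv2.morphologyEx(m.astype(np.uint8),cv2.MORPH_OPEN,np.ones((3,3)))>0
    n,l,s,_=cv2.connectedComponentsWithStats(m.astype(np.uint8)); m=l==1+s[1:,4].argmax()
    Q=P[b:e,a:c][m]; Q=Q[np.isfinite(Q[:,0])]; return Q[Q[:,2]>.003]
if __name__=="__main__":
  for nm in B:
    Q=pts(nm,"large")
    U=Q[(Q[:,2]>.018)&(Q[:,2]<.06)]; T=Q[Q[:,2]>.062]; F=Q[Q[:,2]<.013]
    # yaw from flat+top: min-area rect on xy and regress on inner face/top edge
    out=[]
    for S in (U,T):
        if len(S)<20: out.append(None); continue
        c=S[:,:2].mean(0); v=np.linalg.svd(S[:,:2]-c)[2][0]; v*=-np.sign(v[1]); out.append(np.degrees(np.arctan2(v[1],v[0])))
    print(nm,len(Q),len(U),len(T),len(F),"yaw ex",out, "rect",cv2.minAreaRect((F[:,:2]*1000).astype(np.float32)))
    a=np.radians(-111.7); ex=np.array([np.cos(a),np.sin(a),0]); ey=np.array([-ex[1],ex[0],0])
    for n_,S in(("U",U),("T",T),("F",F)): 
        if len(S): print("  ",n_,"x",np.percentile(S@ex,[1,99]).round(4),"y",np.percentile(S@ey,[1,50,99]).round(4),"z",np.percentile(S[:,2],[1,50,99]).round(4))
    Q=pts(nm,"small"); 
    for yaw in [-96.6]:
        a=np.radians(yaw); ex=np.array([np.cos(a),np.sin(a),0]); h=np.array([-ex[1],ex[0],0]); t=np.radians(28)
        ey=np.cos(t)*h+[0,0,np.sin(t)]; ez=-np.sin(t)*h+[0,0,np.cos(t)]
        c=np.array([.674,-.031,.06]); L=(Q-c)@np.array([ex,ey,ez]).T
        print("  small",len(Q),"x",np.percentile(L[:,0],[.5,2,98,99.5]).round(4),"y",np.percentile(L[:,1],[.5,2,98,99.5]).round(4),"z",np.percentile(L[:,2],[.5,2,98,99.5]).round(4))
        for i,o in((1,2),(2,1)):
            hst,ed=np.histogram(L[:,i],60); mode=ed[hst.argmax()]; S=L[abs(L[:,i]-mode)<.004]
            A=np.c_[np.ones(len(S)),S[:,0],S[:,o]]; s=np.linalg.lstsq(A,S[:,i],rcond=None)[0]; print("   face",i,np.median(S[:,i]).round(4),"slopes deg",np.degrees(s[1:]).round(2),len(S))
  z=np.load("top0.npz");P=cloud("top",z["d"]); S=P[160:215,378:394].reshape(-1,3); S=S[S[:,2]>.075]; Lx=(S-c)@ex
  print("stop x",np.percentile(Lx,[1,10,50,90,99]).round(4), "ztop",np.percentile(S[:,2],99))
  v=np.linalg.svd(S[:,:2]-S[:,:2].mean(0))[2][0];print(np.degrees(np.arctan2(v[1],v[0])))
E
python3 m2.py
```

```text
top 2111 188 325 1481 yaw ex [np.float64(-111.72595099652064), np.float64(-111.5548905796)] rect ((515.1356811523438, -319.9825439453125), (121.84008026123047, 66.99345397949219), 68.19776916503906)
   U x [0.047  0.1583] y [0.562  0.564  0.5699] z [0.0186 0.0394 0.0593]
   T x [0.0487 0.1647] y [0.5633 0.5678 0.5728] z [0.0625 0.0666 0.0713]
   F x [0.0475 0.1656] y [0.5641 0.6044 0.6287] z [0.0046 0.0096 0.0128]
  small 1981 x [-0.0583 -0.0565  0.0584  0.0602] y [-0.0114 -0.0105  0.0323  0.0329] z [-0.0008  0.0011  0.0418  0.0432]
   face 1 -0.0028 slopes deg [ 0.01 -4.1 ] 662
   face 2 0.0046 slopes deg [ 0.01 -0.36] 1239
scene 3175 944 314 1751 yaw ex [np.float64(-111.20392761640986), np.float64(-111.08835207690494)] rect ((519.7264404296875, -320.7872314453125), (119.2454605102539, 63.589752197265625), 68.7249984741211)
   U x [0.048  0.1644] y [0.5692 0.5724 0.5754] z [0.0185 0.0391 0.0593]
   T x [0.0483 0.1647] y [0.5636 0.5707 0.5751] z [0.0622 0.0655 0.0697]
   F x [0.0476 0.1643] y [0.5705 0.6025 0.6311] z [0.0039 0.0089 0.0126]
  small 1987 x [-0.0589 -0.0571  0.0591  0.0598] y [-0.0101 -0.0079  0.0336  0.0346] z [-0.0037 -0.0023  0.0399  0.0405]
   face 1 -0.0031 slopes deg [-0.14 -0.87] 1173
   face 2 0.0046 slopes deg [-0.25 -2.8 ] 807
stop x [0.0779 0.0806 0.0852 0.0909 0.093 ] ztop 0.11850743172397771
174.95200554425503
```

```bash
cat > t.py <<'E'
from h import *
def fr(yaw,tilt):
    a=np.radians(yaw); ex=np.array([np.cos(a),np.sin(a),0]); h=np.array([-ex[1],ex[0],0]); t=np.radians(tilt)
    return ex,np.cos(t)*h+[0,0,np.sin(t)],-np.sin(t)*h+[0,0,np.cos(t)]
def tool(yaw,tilt):  # tool x=-ex, y=ey, z=-ez
    ex,ey,ez=fr(yaw,tilt); return np.c_[-ex,ey,-ez]
S=fr(-96.6,28); C0=np.array([.674,-.031,.06]); SC=C0-.012*S[1]-.0044*S[2]+.0003*S[0]
G=fr(-111.5,0); g=fr(-111.7,0); TL=.1063*g[0]+.568*g[1]
def row(p,R,p0=None,R0=None):
    s=observe()
    if p0 is None: p0=s["position"]; R0=Ro.from_euler("xyz",s["tool_rot"]).as_matrix()
    d=R0.T@(p-p0)*100; w=Ro.from_matrix(R0.T@R).as_rotvec()
    print("shift",d.round(2),"turn",w.round(4),np.linalg.norm(d).round(1),np.degrees(np.linalg.norm(w)).round(1)); return p,R
def st():
    s=observe(); print("t",s["clock"],"p",np.round(s["position"],4),"rot",np.round(s["tool_rot"],4),"q",np.round(s["qpos"],2),"F",np.round(s["force"],1),"w",s["grip_width"],s["finger_force"])
E
python3 - <<'E'
from t import *
st(); print(SC,TL)
a=row(TL+[0,0,.14],tool(-111.5,0)); row(TL+[0,0,.042],tool(-111.5,0),*a)
E
```

```text
t 0.1 p [ 0.1477 -0.607   0.2308] rot [-3.1405e+00  1.0000e-04  2.3880e-01] q [ 1.26  0.52 -0.04  1.6   0.02  1.02 -0.11] F [-0.9  0.6  0. ] w 0.08541171141963247 0.0
[ 0.66549235 -0.03031763  0.05048137] [ 0.48844322 -0.30878295  0.        ]
shift [ 40.16 -20.9    9.1 ] turn [-1.000e-03 -4.000e-04 -9.568e-01] 46.2 54.8
shift [0.  0.  9.8] turn [0. 0. 0.] 9.8 0.0
```

Emit:
play_rows(
  motion=[
    [5, -2.6, 0.6, 0, 0, -0.13, 1],
    [10, -5.2, 1.2, 0, 0, -0.26, 1],
    [15, -7.8, 2, 0, 0, -0.39, 1],
    [20, -10.4, 2.6, 0, 0, -0.52, 1],
    [24, -12.5, 3, 0, 0, -0.65, 1],
  ],
)

```text
clock: 0.6
position: [0.3358, -0.4421, 0.2031]
tool_rot: [-3.141, -0.0, 0.894]
force: [0.4, -1.3, -0.5]
grip_width: 0.0852
finger_force: 0.0
```

```bash
python3 -c "
from t import *
st(); row(TL+[0,0,.14],tool(-111.5,0))"
```

```text
t 0.6 p [ 0.3358 -0.4421  0.2031] rot [-3.1413 -0.      0.8939] q [ 0.99  0.45 -0.24  1.81  0.13  0.9   0.01] F [ 0.4 -1.3 -0.5] w 0.08518618054862508 0.0
shift [19.95  3.55  6.31] turn [-3.000e-04 -1.000e-04 -3.016e-01] 21.2 17.3
```

Emit:
play_rows(
  motion=[
    [4.4, 0.8, 1.4, 0, 0, -0.1, 1],
    [8.8, 1.6, 2.8, 0, 0, -0.2, 1],
    [13, 2.4, 4.2, 0, 0, -0.3016, 1],
    [17, 3, 5.4, 0, 0, -0.3016, 1],
    [19.95, 3.55, 6.3, 0, 0, -0.3016, 1],
  ],
)

```text
clock: 1.1
position: [0.4895, -0.3088, 0.1395]
tool_rot: [-3.141, -0.001, 1.192]
force: [-0.1, -0.6, -0.0]
grip_width: 0.085
finger_force: 0.0
```

Emit:
play_rows(
  motion=[
    [0, 0, 0, 0, 0, 0, 1],
    [0, 0, 0, 0, 0, 0, 1],
    [0, 0, 0, 0, 0, 0, 1],
    [0, 0, 0, 0, 0, 0, 1],
    [0, 0, 0, 0, 0, 0, 1],
  ],
)

```text
clock: 1.6
position: [0.4876, -0.312, 0.1407]
tool_rot: [3.141, 0.0, 1.189]
force: [0.5, 0.8, 0.0]
grip_width: 0.0854
finger_force: 0.0
```

```bash
python3 -c "
from t import *
st(); row(TL+[0,0,.042],tool(-111.5,0))
p,d=viewer.grab_frame('scene'); np.savez('scene1.npz',p=p,d=d); cv2.imwrite('pics/s1.png',cv2.resize(p[180:380,60:300,::-1],None,fx=3,fy=3))"
```

```text
t 1.6 p [ 0.4876 -0.312   0.1407] rot [3.1413e+00 3.0000e-04 1.1891e+00] q [ 0.69  0.57 -0.32  1.79  0.24  0.81 -0.12] F [0.5 0.8 0. ] w 0.08537936564450127 0.0
shift [ 0.33 -0.04  9.87] turn [ 0.0003  0.0003 -0.0065] 9.9 0.4
```

View pics/s1.png

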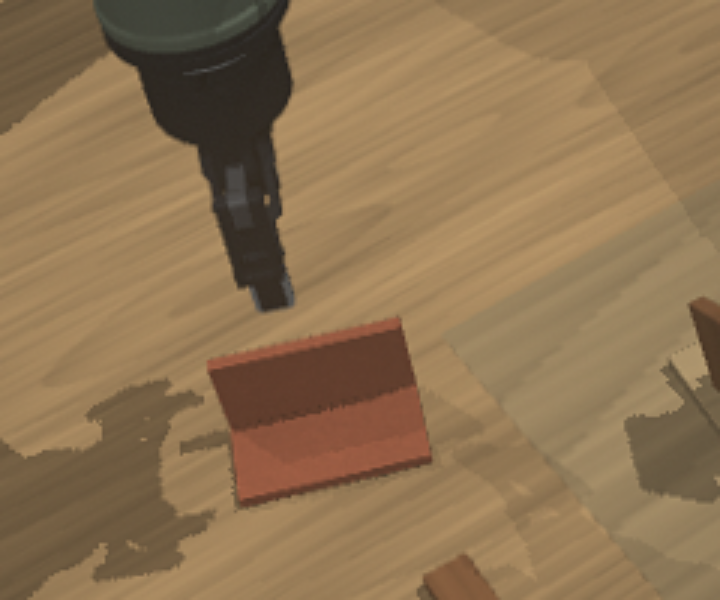

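The fingers straddle the middle of the tile's upright leg (crop 310,370), so I'll descend.

Emit:
play_rows(
  motion=[
    [0.1, 0, 2.5, 0, 0, -0.0065, 1],
    [0.33, -0.04, 5, 0, 0, -0.0065, 1],
    [0.33, -0.04, 7.5, 0, 0, -0.0065, 1],
    [0.33, -0.04, 9.2, 0, 0, -0.0065, 1],
    [0.33, -0.04, 9.87, 0, 0, -0.0065, 1],
  ],
)

```text
clock: 2.15
position: [0.4881, -0.3078, 0.0404]
tool_rot: [-3.14, -0.0, 1.197]
force: [-0.2, -0.1, -0.1]
grip_width: 0.0856
finger_force: 0.0
```

Emit:
play_rows(
  motion=[
    [0, 0, 0, 0, 0, 0, 0.3],
    [0, 0, 0, 0, 0, 0, 0],
    [0, 0, 0, 0, 0, 0, -0.2],
    [0, 0, 0, 0, 0, 0, -0.3],
    [0, 0, 0, 0, 0, 0, -0.4],
  ],
  squeeze=25,
)

```text
clock: 2.65
position: [0.4892, -0.3082, 0.0423]
tool_rot: [3.141, 0.0, 1.197]
force: [0.0, -0.2, -0.2]
grip_width: 0.0259
finger_force: 0.0
```

```bash
python3 -c "
from t import *
st(); row(TL+[0,0,.042],tool(-111.5,0))"
```

```text
t 2.65 p [ 0.4892 -0.3082  0.0423] rot [3.1409e+00 1.0000e-04 1.1967e+00] q [ 0.65  0.72 -0.27  1.84  0.31  0.62 -0.18] F [ 0.  -0.2 -0.2] w 0.025890475324882322 0.0
shift [-0.08 -0.04  0.03] turn [0.0007 0.0001 0.0012] 0.1 0.1
```

Emit:
play_rows(
  motion=[
    [0, 0, 0, 0, 0, 0, -0.5],
    [0, 0, 0, 0, 0, 0, -0.58],
    [0, 0, 0, 0, 0, 0, -0.65],
    [0, 0, 0, 0, 0, 0, -0.7],
    [0, 0, 0, 0, 0, 0, -0.75],
  ],
  squeeze=25,
)

```text
clock: 3.15
position: [0.489, -0.308, 0.0418]
tool_rot: [-3.142, -0.0, 1.197]
force: [0.3, 0.8, 0.2]
grip_width: 0.0107
finger_force: 0.0
```

Emit:
play_rows(
  motion=[
    [0, 0, 0, 0, 0, 0, -0.78],
    [0, 0, 0, 0, 0, 0, -0.82],
    [0, 0, 0, 0, 0, 0, -0.86],
    [0, 0, 0, 0, 0, 0, -0.9],
    [0, 0, 0, 0, 0, 0, -1],
  ],
  squeeze=25,
)

```text
clock: 3.65
position: [0.4889, -0.308, 0.0418]
tool_rot: [-3.142, 0.0, 1.197]
force: [-0.5, 1.0, 2.8]
grip_width: 0.0085
finger_force: 25.1
```

Emit:
play_rows(
  motion=[
    [0, 0, -0.5, 0, 0, 0, -1],
    [0, 0, -1, 0, 0, 0, -1],
    [0, 0, -2, 0, 0, 0, -1],
    [0, 0, -3, 0, 0, 0, -1],
    [0, 0, -4, 0, 0, 0, -1],
  ],
  squeeze=25,
)

```text
clock: 4.15
position: [0.4891, -0.3081, 0.0829]
tool_rot: [3.141, 0.0, 1.197]
force: [-0.7, -0.4, -3.5]
grip_width: 0.0084
finger_force: 24.5
```

```bash
python3 - <<'E'
from t import *
st()
SL=SC+.009*S[1]+.009*S[2]      # large corner target
print("SL",SL)
def tcp(up,along=0,out=0): return SL+(.0045+out)*S[1]+(.0423+up)*S[2]+along*S[0]
a=row(np.array([*tcp(.12)[:2]-[.06,0],.25]),tool(-96.6,28))
row(tcp(.06),tool(-96.6,28)); row(tcp(0),tool(-96.6,28)); print(tcp(0))
E
```

```text
t 4.15 p [ 0.4891 -0.3081  0.0829] rot [3.1411e+00 1.0000e-04 1.1969e+00] q [ 0.67  0.66 -0.29  1.83  0.28  0.7  -0.16] F [-0.7 -0.4 -3.5] w 0.008350326714998253 24.489026069641113
SL [ 0.66918897 -0.03074535  0.06265314]
shift [ 28.36  -5.92 -16.71] turn [-0.4855  0.0634 -0.2535] 33.4 31.6
shift [31.27  2.38 -7.22] turn [-0.4855  0.0634 -0.2535] 32.2 31.6
shift [31.99  5.1  -1.92] turn [-0.4855  0.0634 -0.2535] 32.5 31.6
[ 0.65340887 -0.02891953  0.10211445]
```

Emit:
play_rows(
  motion=[
    [0.5, 0, -2.5, 0, 0, 0, -1],
    [2, -0.3, -6, -0.06, 0.008, -0.03, -1],
    [5, -1, -9.5, -0.14, 0.018, -0.07, -1],
    [9, -2, -12.5, -0.23, 0.03, -0.12, -1],
    [13, -2.8, -15, -0.32, 0.042, -0.165, -1],
  ],
)

```text
clock: 4.65
position: [0.5104, -0.1756, 0.2341]
tool_rot: [2.814, -0.014, 1.367]
force: [1.2, -0.1, -2.5]
grip_width: 0.0084
finger_force: 24.9
```

```bash
cat >> t.py <<'E'
SL=SC+.009*S[1]+.009*S[2]
def tcp(up,along=0,out=0): return SL+(.0045+out)*S[1]+(.0423+up)*S[2]+along*S[0]
E
python3 - <<'E'
from t import *
st(); row(np.array([*tcp(.12)[:2]-[.06,0],.25]),tool(-96.6,28)); row(tcp(.12),tool(-96.6,28))
E
```

```text
t 4.65 p [ 0.5104 -0.1756  0.2341] rot [ 2.8144 -0.0142  1.3671] q [ 0.62  0.27 -0.45  2.07  0.21  0.51 -0.18] F [ 1.2 -0.1 -2.5] w 0.008408572692811018 24.892324805259705
shift [15.57  0.02 -1.44] turn [-0.1608  0.0221 -0.0869] 15.6 10.5
shift [16.72  4.23  4.44] turn [-0.1608  0.0221 -0.0869] 17.8 10.5
```

Emit:
play_rows(
  motion=[
    [3.2, 0, -0.3, -0.05, 0.007, -0.027, -1],
    [6.6, 0, -0.6, -0.1, 0.014, -0.055, -1],
    [10, 0.5, 0, -0.14, 0.019, -0.076, -1],
    [13.5, 2, 1.7, -0.16, 0.022, -0.087, -1],
    [16, 3.6, 3.7, -0.1608, 0.0221, -0.0869, -1],
  ],
)

```text
clock: 5.15
position: [0.5881, -0.0286, 0.2119]
tool_rot: [2.655, -0.0, 1.454]
force: [0.0, -2.5, -1.7]
grip_width: 0.0084
finger_force: 25.0
```

Emit:
play_rows(
  motion=[
    [0.4, 0.3, 0.3, 0, 0, 0, -1],
    [0.72, 0.6, 0.7, 0, 0, 0, -1],
    [0.72, 0.6, 0.7, 0, 0, 0, -1],
    [0.72, 0.6, 0.7, 0, 0, 0, -1],
    [0.72, 0.6, 0.7, 0, 0, 0, -1],
  ],
)

```text
clock: 5.65
position: [0.5969, -0.0243, 0.2075]
tool_rot: [2.657, -0.001, 1.452]
force: [0.3, 0.1, -3.0]
grip_width: 0.0085
finger_force: 25.1
```

```bash
python3 - <<'E'
from t import *
st(); row(tcp(.12),tool(-96.6,28)); row(tcp(.05),tool(-96.6,28))
E
```

```text
t 5.65 p [ 0.5969 -0.0243  0.2075] rot [ 2.6575e+00 -1.1000e-03  1.4523e+00] q [ 0.05  0.34 -0.21  2.11  0.68  0.29 -0.86] F [ 0.3  0.1 -3. ] w 0.008474955413487358 25.058238208293915
shift [ 0.19  0.05 -0.03] turn [-0.0046  0.0006 -0.0035] 0.2 0.3
shift [0.19 0.08 6.97] turn [-0.0046  0.0006 -0.0035] 7.0 0.3
```

Emit:
play_rows(
  motion=[
    [0.19, 0.2, 1.8, -0.005, 0.0006, -0.0035, -1],
    [0.19, 0.45, 3.6, -0.005, 0.0006, -0.0035, -1],
    [0.19, 0.45, 5.4, -0.005, 0.0006, -0.0035, -1],
    [0.19, 0.45, 6.6, -0.005, 0.0006, -0.0035, -1],
    [0.19, 0.45, 6.97, -0.005, 0.0006, -0.0035, -1],
  ],
)

```text
clock: 6.15
position: [0.6334, -0.026, 0.1465]
tool_rot: [2.654, 0.0, 1.457]
force: [0.2, 0.2, -2.8]
grip_width: 0.0085
finger_force: 25.1
```

Emit:
play_rows(
  motion=[
    [0, 0, 0, 0, 0, 0, -1],
    [0, 0, 0, 0, 0, 0, -1],
    [0, 0, 0, 0, 0, 0, -1],
    [0, 0, 0, 0, 0, 0, -1],
    [0, 0, 0, 0, 0, 0, -1],
  ],
)

```text
clock: 6.65
position: [0.6337, -0.0253, 0.1478]
tool_rot: [2.652, -0.0, 1.457]
force: [-0.2, -0.2, -3.7]
grip_width: 0.0086
finger_force: 25.1
```

```bash
python3 - <<'E'
from t import *
st(); row(tcp(.05,0,.004),tool(-96.6,28))
for n in("scene","top"):
    p,d=viewer.grab_frame(n); np.savez(f"{n}2.npz",p=p,d=d)
    c=p[200:340,260:420] if n=="scene" else p[110:250,260:420]
    cv2.imwrite(f"pics/{n}2.png",cv2.resize(c[:,:,::-1],None,fx=4,fy=4))
E
```

```text
t 6.65 p [ 0.6337 -0.0253  0.1478] rot [ 2.6525e+00 -3.0000e-04  1.4575e+00] q [-0.05  0.48 -0.07  2.08  0.93  0.17 -1.11] F [-0.2 -0.2 -3.7] w 0.008575437430418123 25.109294950962067
shift [-0.13  0.02 -0.03] turn [ 0.0004 -0.0011  0.0015] 0.1 0.1
```

View pics/scene2.png

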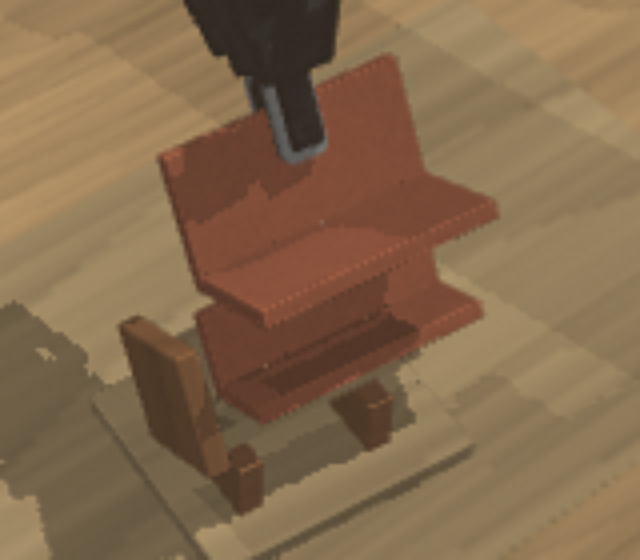

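View pics/top2.png

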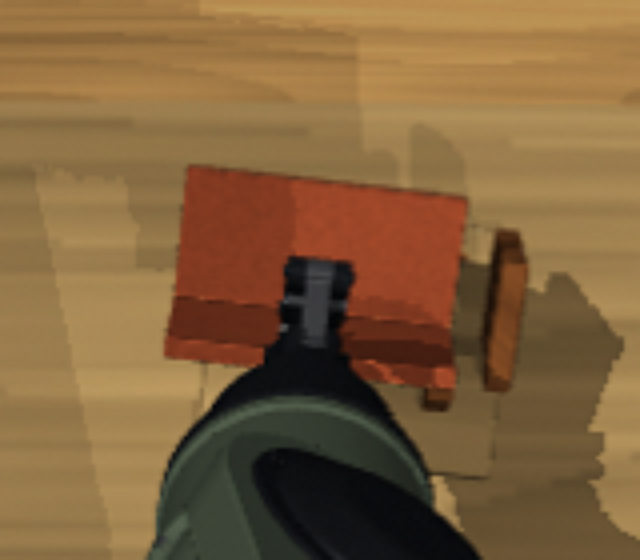

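The tile hangs parallel above the small one, with its flat leg about level with it in both views and clear of the stop. I'll measure the held tile against the seated one.

```bash
cat > m3.py <<'E'
from m2 import *; from t import *
import sys
def meas(nm,tag,box,O):
    Q=pts(nm,None,tag,box); L=(Q-O)@np.array(S).T*1000
    L=L[(abs(L)<90).all(1)]
    print(nm,len(L),"x",np.percentile(L[:,0],[.5,2,98,99.5]).round(1),"ymax",np.percentile(L[:,1],99.5).round(1),"zmax",np.percentile(L[:,2],99.5).round(1))
    for i,o,lo,hi in((1,2,15,60),(2,1,15,60)):
        T=L[(abs(L[:,i]-9)<5)&(L[:,o]>lo)&(L[:,o]<hi)]
        if len(T)<50: continue
        s=np.linalg.lstsq(np.c_[np.ones(len(T)),T[:,0],T[:,o]-30],T[:,i],rcond=None)[0]
        print("  inner face of",("y-const","z-const")[i-1],np.median(T[:,i]).round(2),"slope along x, across (deg)",np.degrees(s[1:]).round(2),len(T))
if __name__=="__main__":
    s=observe(); O=s["position"]-.0045*S[1]-.0423*S[2]; print(np.round((O-SL)@np.array(S).T*1000,1))
    meas("scene","2",(296,210,388,284),O); meas("top","2",(296,148,380,210),O)
E
python3 m3.py
```

```text
[-1.4  3.7 49.6]
scene 3707 x [-57.4 -55.8  60.6  61.4] ymax 69.0 zmax 67.1
  inner face of y-const 9.73 slope along x, across (deg) [-0.06 -0.05] 1333
  inner face of z-const 9.66 slope along x, across (deg) [-0.66 -0.12] 720
top 2867 x [-56.8 -55.2  59.9  61.5] ymax 67.5 zmax 69.3
  inner face of y-const 9.97 slope along x, across (deg) [0.21 0.18] 434
  inner face of z-const 9.53 slope along x, across (deg) [-0.39 -0.4 ] 1578
```

Emit:
play_rows(
  motion=[
    [0, 0, 1, 0, 0, 0, -1],
    [0, 0, 2, 0, 0, 0, -1],
    [0, 0, 2.8, 0, 0, 0, -1],
    [0, 0, 3.4, 0, 0, 0, -1],
    [0, 0, 3.7, 0, 0, 0, -1],
  ],
)

```text
clock: 7.25
position: [0.6509, -0.0272, 0.1143]
tool_rot: [2.653, -0.0, 1.458]
force: [0.0, 0.5, -3.1]
grip_width: 0.0089
finger_force: 25.1
```

Emit:
play_rows(
  motion=[
    [0, 0, 0.2, 0, 0, 0, -1],
    [0, 0, 0.4, 0, 0, 0, -1],
    [0, 0, 0.6, 0, 0, 0, -1],
    [0, 0, 0.7, 0, 0, 0, -1],
    [0, 0, 0.7, 0, 0, 0, -1],
  ],
)

```text
clock: 7.75
position: [0.6542, -0.0275, 0.1086]
tool_rot: [2.653, -0.0, 1.458]
force: [-0.3, -0.7, -1.6]
grip_width: 0.0085
finger_force: 25.1
```

```bash
python3 - <<'E'
from t import *
st(); row(tcp(0,-.0014,.004),tool(-96.6,28))
E
```

```text
t 7.75 p [ 0.6542 -0.0275  0.1086] rot [ 2.6529e+00 -1.0000e-04  1.4576e+00] q [-0.01  0.58 -0.12  2.04  1.32  0.17 -1.48] F [-0.3 -0.7 -1.6] w 0.008476408665722406 25.102900564670563
shift [-0.01  0.04  0.54] turn [-0.     -0.0011  0.0017] 0.5 0.1
```

Emit:
play_rows(
  motion=[
    [0, 0, 0.08, 0, 0, 0, -1],
    [0, 0, 0.16, 0, 0, 0, -1],
    [0, 0, 0.24, 0, 0, 0, -1],
    [0, 0, 0.3, 0, 0, 0, -1],
    [0, 0, 0.35, 0, 0, 0, -1],
  ],
)

```text
clock: 8.25
position: [0.6558, -0.0277, 0.1055]
tool_rot: [2.653, -0.0, 1.458]
force: [-0.2, -0.0, -2.5]
grip_width: 0.0083
finger_force: 25.1
```

Emit:
play_rows(
  motion=[
    [0, 0, 0.03, 0, 0, 0, -1],
    [0, 0, 0.06, 0, 0, 0, -1],
    [0, 0, 0.09, 0, 0, 0, -1],
    [0, 0, 0.12, 0, 0, 0, -1],
    [0, 0, 0.12, 0, 0, 0, -1],
  ],
)

```text
clock: 8.75
position: [0.6564, -0.0278, 0.1044]
tool_rot: [2.653, -0.0, 1.458]
force: [-0.2, -1.0, -3.4]
grip_width: 0.0083
finger_force: 25.1
```

```bash
python3 - <<'E'
from t import *
st(); row(tcp(0,-.0014,.004),tool(-96.6,28))
E
```

```text
t 8.75 p [ 0.6564 -0.0278  0.1044] rot [ 2.6530e+00 -2.0000e-04  1.4576e+00] q [-0.    0.59 -0.12  2.04  1.36  0.17 -1.51] F [-0.2 -1.  -3.4] w 0.008250258146202442 25.10214328765869
shift [-0.    0.04  0.07] turn [-0.0001 -0.0011  0.0017] 0.1 0.1
```

Emit:
play_rows(
  motion=[
    [0, 0, 0.02, 0, 0, 0, -1],
    [0, 0, 0.04, 0, 0, 0, -1],
    [0, 0, 0.06, 0, 0, 0, -1],
    [0, 0, 0.08, 0, 0, 0, -1],
    [0, 0, 0.08, 0, 0, 0, -1],
  ],
)

```text
clock: 9.25
position: [0.6567, -0.0278, 0.1037]
tool_rot: [2.653, -0.0, 1.458]
force: [-1.2, 0.3, -2.0]
grip_width: 0.0085
finger_force: 25.3
```

Emit:
play_rows(
  motion=[
    [0, 0, 0.02, 0, 0, 0, -1],
    [0, 0, 0.04, 0, 0, 0, -1],
    [0, 0, 0.06, 0, 0, 0, -1],
    [0, 0, 0.06, 0, 0, 0, -1],
    [0, 0, 0.06, 0, 0, 0, -1],
  ],
)

```text
clock: 9.75
position: [0.657, -0.0275, 0.1033]
tool_rot: [2.653, -0.001, 1.458]
force: [-4.3, 1.6, 3.7]
grip_width: 0.0085
finger_force: 26.2
```

Emit:
play_rows(
  motion=[
    [0, 0, -0.04, 0, 0, 0, -1],
    [0, -0.08, -0.04, 0, 0, 0, -1],
    [0, -0.16, -0.04, 0, 0, 0, -1],
    [0, -0.24, -0.04, 0, 0, 0, -1],
    [0, -0.3, -0.04, 0, 0, 0, -1],
  ],
)

```text
clock: 10.25
position: [0.6541, -0.0277, 0.1021]
tool_rot: [2.653, -0.0, 1.457]
force: [-0.8, -0.2, -1.1]
grip_width: 0.0085
finger_force: 25.2
```

Emit:
play_rows(
  motion=[
    [0, -0.03, 0, 0, 0, 0, -1],
    [0, -0.06, 0, 0, 0, 0, -1],
    [0, -0.08, 0, 0, 0, 0, -1],
    [0, -0.08, 0, 0, 0, 0, -1],
    [0, -0.08, 0, 0, 0, 0, -1],
  ],
)

```text
clock: 10.75
position: [0.6535, -0.0275, 0.1017]
tool_rot: [2.653, -0.0, 1.458]
force: [0.3, -0.1, -2.9]
grip_width: 0.0086
finger_force: 25.2
```

```bash
python3 - <<'E'
from t import *
st(); row(tcp(0,-.0014,0),tool(-96.6,28)); print("F in S",(np.array(S)@(observe()["force"]-[-.2,-.2,-2.9])).round(1))
E
```

```text
t 10.75 p [ 0.6535 -0.0275  0.1017] rot [ 2.6530e+00 -1.0000e-04  1.4576e+00] q [-0.    0.59 -0.13  2.05  1.42  0.17 -1.58] F [ 0.3 -0.1 -2.9] w 0.008574599885003071 25.15614151954651
shift [-0.    0.03 -0.03] turn [-0.0001 -0.001   0.0017] 0.0 0.1
F in S [-0.2  0.4 -0.2]
```

Continue −y gently until contact.

Emit:
play_rows(
  motion=[
    [0, -0.02, 0, 0, 0, 0, -1],
    [0, -0.04, 0, 0, 0, 0, -1],
    [0, -0.05, 0, 0, 0, 0, -1],
    [0, -0.05, 0, 0, 0, 0, -1],
    [0, -0.05, 0, 0, 0, 0, -1],
  ],
)

```text
clock: 11.25
position: [0.6531, -0.0274, 0.1016]
tool_rot: [2.653, -0.0, 1.458]
force: [1.1, 0.6, -3.2]
grip_width: 0.0086
finger_force: 25.0
```

Emit:
play_rows(
  motion=[
    [0, -0.02, 0, 0, 0, 0, -1],
    [0, -0.04, 0, 0, 0, 0, -1],
    [0, -0.05, 0, 0, 0, 0, -1],
    [0, -0.05, 0, 0, 0, 0, -1],
    [0, -0.05, 0, 0, 0, 0, -1],
  ],
)

```text
clock: 11.75
position: [0.6529, -0.0274, 0.1015]
tool_rot: [2.652, -0.0, 1.458]
force: [4.6, -2.1, -0.9]
grip_width: 0.0083
finger_force: 24.8
```

Emit:
play_rows(
  motion=[
    [0, 0.02, 0.01, 0, 0, 0, -1],
    [0, 0.02, 0.02, 0, 0, 0, -1],
    [0, 0.02, 0.03, 0, 0, 0, -1],
    [0, 0.02, 0.04, 0, 0, 0, -1],
    [0, 0.02, 0.05, 0, 0, 0, -1],
  ],
)

```text
clock: 12.25
position: [0.6531, -0.0272, 0.1012]
tool_rot: [2.653, -0.0, 1.458]
force: [-0.6, 1.4, 7.2]
grip_width: 0.0084
finger_force: 26.3
```

```bash
python3 - <<'E'
from t import *
st(); row(tcp(0,-.0014,0),tool(-96.6,28)); print("F in S",(np.array(S)@(observe()["force"]-[-.2,-.2,-2.9])).round(1))
for n in("scene","top"):
    p,d=viewer.grab_frame(n); np.savez(f"{n}3.npz",p=p,d=d)
from m3 import meas
s=observe(); O=SL
meas("scene","3",(296,220,400,312),O); meas("top","3",(296,148,380,210),O)
E
```

```text
t 12.25 p [ 0.6531 -0.0272  0.1012] rot [ 2.6526e+00 -4.0000e-04  1.4578e+00] q [-0.    0.59 -0.13  2.05  1.43  0.17 -1.59] F [-0.6  1.4  7.2] w 0.008398229032654537 26.289912164211273
shift [-0.03  0.09 -0.06] turn [ 0.0003 -0.0014  0.0018] 0.1 0.1
F in S [-1.5  4.2  9.2]
scene 2983 x [-59.  -56.7  59.5  60.1] ymax 68.0 zmax 66.6
  inner face of y-const 8.91 slope along x, across (deg) [-0.12 -0.1 ] 1268
  inner face of z-const 9.0 slope along x, across (deg) [-0.27  0.14] 751
top 2592 x [-58.3 -56.8  58.6  60.2] ymax 66.8 zmax 68.6
  inner face of y-const 9.19 slope along x, across (deg) [ 0.01 -0.1 ] 397
  inner face of z-const 9.04 slope along x, across (deg) [-0.15 -0.44] 1451
```

Seated: both inner faces are at about 9 mm with slopes under 0.5°. Next I relax the press, open a little and withdraw along the leg.

Emit:
play_rows(
  motion=[
    [0, 0, -0.02, 0, 0, 0, -1],
    [0, 0, -0.03, 0, 0, 0, -0.75],
    [0, 0, -0.03, 0, 0, 0, -0.65],
    [0, 0, -0.03, 0, 0, 0, -0.55],
    [0, 0, -0.03, 0, 0, 0, -0.4],
  ],
)

```text
clock: 12.85
position: [0.6527, -0.0274, 0.1011]
tool_rot: [2.653, -0.0, 1.458]
force: [0.2, 0.3, -0.2]
grip_width: 0.0256
finger_force: 0.0
```

Emit:
play_rows(
  motion=[
    [0, 0, -0.5, 0, 0, 0, -0.4],
    [0, 0, -1.5, 0, 0, 0, -0.4],
    [0, 0, -3, 0, 0, 0, -0.4],
    [0, 0, -5, 0, 0, 0, -0.4],
    [0, 0, -7.5, 0, 0, 0, -0.4],
  ],
)

```text
clock: 13.35
position: [0.6172, -0.0232, 0.1674]
tool_rot: [2.654, 0.0, 1.458]
force: [-0.0, -0.6, -0.6]
grip_width: 0.0257
finger_force: 0.0
```

```bash
python3 - <<'E'
from t import *
from m3 import meas
st()
for n in("scene","top"):
    p,d=viewer.grab_frame(n); np.savez(f"{n}4.npz",p=p,d=d)
meas("scene","4",(296,220,400,312),SL); meas("top","4",(290,148,378,210),SL)
# push pose: shut fingers vertical, tool x=-ex (pad width along trough), beyond open end
e=S[0]; end=SL-.060*e
for off,up in ((.05,.15),(.03,0)):
    p=end-(off)*e+.018*S[1]*[1,1,0]; p[2]=.058+up
    row(p,tool(-96.6,0)); print(p)
cv2.imwrite("pics/scene4.png",cv2.resize(np.load("scene4.npz")["p"][200:340,260:420,::-1],None,fx=4,fy=4))
E
```

```text
t 13.35 p [ 0.6172 -0.0232  0.1674] rot [2.6544e+00 2.0000e-04 1.4580e+00] q [ 0.14  0.44 -0.32  2.09  1.05  0.28 -1.2 ] F [-0.  -0.6 -0.6] w 0.025726936320591524 0.0
scene 3203 x [-58.8 -56.5  59.6  60.2] ymax 68.3 zmax 66.7
  inner face of y-const 8.89 slope along x, across (deg) [-0.11 -0.39] 1406
  inner face of z-const 8.94 slope along x, across (deg) [-0.15 -0.11] 759
top 2814 x [-58.2 -56.5  58.5  60.2] ymax 66.9 zmax 69.0
  inner face of y-const 9.23 slope along x, across (deg) [ 0.05 -0.23] 363
  inner face of z-const 9.0 slope along x, across (deg) [0.11 0.13] 1606
shift [10.86  7.79 -0.15] turn [ 0.4912 -0.0009  0.0017] 13.4 28.1
[0.69761979 0.07669895 0.208     ]
shift [ 8.85  0.71 13.08] turn [ 0.4912 -0.0009  0.0017] 15.8 28.1
[0.69532105 0.0568315  0.058     ]
```

View pics/scene4.png

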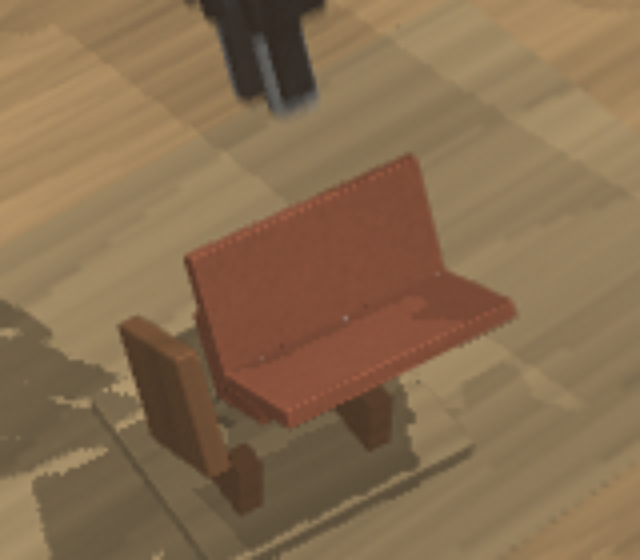

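The large tile is fully nested in the small one and the gripper is clear (crop 350,310). Next I move beyond the open end with shut fingers.

```bash
cat >> t.py <<'E'
def push(off,z):
    p=SC-(.060+off)*S[0]+.014*np.array([-S[0][1],S[0][0],0]); p[2]=z; return p,tool(-96.6,0)
E
python3 -c "
from t import *
a=row(*push(.045,.2)); row(*push(.03,.061),*a)"
```

```text
shift [10.36  6.91  0.29] turn [ 0.4912 -0.0009  0.0017] 12.5 28.1
shift [-1.5 -0.  13.9] turn [0. 0. 0.] 14.0 0.0
```

Emit:
play_rows(
  motion=[
    [1.5, 0.7, -0.8, 0.05, 0, 0, -1],
    [4, 2, -0.8, 0.18, 0, 0, -1],
    [6.5, 3.8, -0.4, 0.3, 0, 0, -1],
    [8.8, 5.6, 0, 0.42, 0, 0.001, -1],
    [10.36, 6.91, 0.29, 0.4912, -0.0009, 0.0017, -1],
  ],
)

```text
clock: 13.95
position: [0.6927, 0.0726, 0.1973]
tool_rot: [-3.135, -0.0, 1.454]
force: [0.7, -0.5, -0.9]
grip_width: -0.0
finger_force: 0.0
```

Emit:
play_rows(
  motion=[
    [0, 0, 0, 0, 0, 0, -1],
    [0, 0, 0, 0, 0, 0, -1],
    [0, 0, 0, 0, 0, 0, -1],
    [0, 0, 0, 0, 0, 0, -1],
    [0, 0, 0, 0, 0, 0, -1],
  ],
)

```text
clock: 14.45
position: [0.6912, 0.0719, 0.1978]
tool_rot: [-3.14, 0.001, 1.456]
force: [0.5, 0.9, 0.5]
grip_width: -0.0
finger_force: 0.0
```

```bash
python3 -c "
from t import *
st();row(*push(.03,.061))"
```

```text
t 14.45 p [0.6912 0.0719 0.1978] rot [-3.1399e+00  1.1000e-03  1.4555e+00] q [ 0.18  0.74 -0.65  1.4   0.46  1.16 -0.64] F [0.5 0.9 0.5] w -1.889303428631156e-05 0.0
shift [-1.43  0.04 13.68] turn [-0.0017  0.0011 -0.0001] 13.8 0.1
```

Emit:
play_rows(
  motion=[
    [0, 0.04, 3, 0, 0, 0, -1],
    [0, 0.04, 6.5, 0, 0, 0, -1],
    [0, 0.04, 10, 0, 0, 0, -1],
    [0, 0.04, 12.6, -0.0017, 0.0011, 0, -1],
    [-0.4, 0.04, 13.68, -0.0017, 0.0011, 0, -1],
  ],
)

```text
clock: 14.95
position: [0.6898, 0.0683, 0.0584]
tool_rot: [-3.138, -0.0, 1.457]
force: [-0.3, 0.1, -0.0]
grip_width: -0.0001
finger_force: 0.0
```

Emit:
play_rows(
  motion=[
    [-0.4, 0, 0, 0, 0, 0, -1],
    [-0.8, 0, 0, 0, 0, 0, -1],
    [-1.1, 0, 0, 0, 0, 0, -1],
    [-1.1, 0, 0, 0, 0, 0, -1],
    [-1.1, 0, 0, 0, 0, 0, -1],
  ],
)

```text
clock: 15.45
position: [0.6903, 0.0575, 0.0614]
tool_rot: [3.141, -0.001, 1.456]
force: [-0.1, 0.3, 0.4]
grip_width: 0.0
finger_force: 0.0
```

```bash
python3 -c "
from t import *
st();row(*push(.011,.061))
p,d=viewer.grab_frame('scene'); cv2.imwrite('pics/s5.png',cv2.resize(p[180:340,260:440,::-1],None,fx=3,fy=3))"
```

```text
t 15.45 p [0.6903 0.0575 0.0614] rot [ 3.1414e+00 -1.0000e-03  1.4555e+00] q [ 0.18  0.88 -0.58  1.5   0.56  0.93 -0.69] F [-0.1  0.3  0.4] w 3.153334825703352e-05 0.0
shift [-1.9  -0.05  0.04] turn [ 0.0002 -0.001  -0.0001] 1.9 0.1
```

View pics/s5.png

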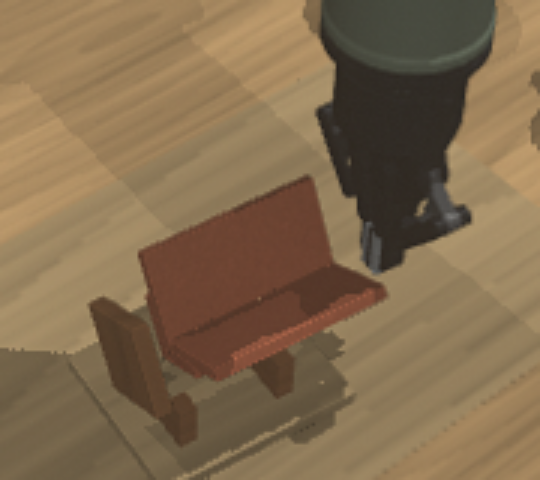

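The shut fingers are beyond the open end (crop 385,260), in line with the tile corner. I'll approach in small steps.

Emit:
play_rows(
  motion=[
    [-0.5, 0, 0, 0, 0, 0, -1],
    [-0.9, 0, 0, 0, 0, 0, -1],
    [-1.2, 0, 0, 0, 0, 0, -1],
    [-1.4, 0, 0, 0, 0, 0, -1],
    [-1.5, 0, 0, 0, 0, 0, -1],
  ],
)

```text
clock: 16.0
position: [0.6882, 0.0423, 0.0605]
tool_rot: [-3.141, -0.001, 1.455]
force: [-0.2, 0.4, -1.0]
grip_width: 0.0003
finger_force: 0.0
```

Emit:
play_rows(
  motion=[
    [-0.08, 0, 0, 0, 0, 0, -1],
    [-0.16, 0, 0, 0, 0, 0, -1],
    [-0.24, 0, 0, 0, 0, 0, -1],
    [-0.32, 0, 0, 0, 0, 0, -1],
    [-0.4, 0, 0, 0, 0, 0, -1],
  ],
)

```text
clock: 16.5
position: [0.6877, 0.0389, 0.0606]
tool_rot: [-3.141, -0.001, 1.456]
force: [0.7, 1.2, -0.3]
grip_width: -0.0
finger_force: 0.0
```

Emit:
play_rows(
  motion=[
    [-0.08, 0, 0, 0, 0, 0, -1],
    [-0.16, 0, 0, 0, 0, 0, -1],
    [-0.24, 0, 0, 0, 0, 0, -1],
    [-0.32, 0, 0, 0, 0, 0, -1],
    [-0.4, 0, 0, 0, 0, 0, -1],
  ],
)

```text
clock: 17.0
position: [0.6872, 0.0347, 0.0605]
tool_rot: [-3.141, -0.001, 1.456]
force: [0.0, 2.5, 0.1]
grip_width: 0.0001
finger_force: 0.7
```

Emit:
play_rows(
  motion=[
    [-0.1, 0, 0, 0, 0, 0, -1],
    [-0.2, 0, 0, 0, 0, 0, -1],
    [-0.3, 0, 0, 0, 0, 0, -1],
    [-0.4, 0, 0, 0, 0, 0, -1],
    [-0.5, 0, 0, 0, 0, 0, -1],
  ],
)

```text
clock: 17.5
position: [0.6867, 0.0296, 0.0605]
tool_rot: [-3.141, -0.001, 1.456]
force: [-0.1, 3.1, -0.8]
grip_width: -0.0003
finger_force: 0.8
```

Emit:
play_rows(
  motion=[
    [-0.1, 0, 0, 0, 0, 0, -1],
    [-0.2, 0, 0, 0, 0, 0, -1],
    [-0.3, 0, 0, 0, 0, 0, -1],
    [-0.4, 0, 0, 0, 0, 0, -1],
    [-0.5, 0, 0, 0, 0, 0, -1],
  ],
)

```text
clock: 18.0
position: [0.6861, 0.0246, 0.0605]
tool_rot: [-3.141, -0.001, 1.456]
force: [-0.1, 3.4, 1.2]
grip_width: 0.0001
finger_force: 0.8
```

Emit:
play_rows(
  motion=[
    [-0.05, 0, 0, 0, 0, 0, -1],
    [-0.1, 0, 0, 0, 0, 0, -1],
    [-0.15, 0, 0, 0, 0, 0, -1],
    [-0.2, 0, 0, 0, 0, 0, -1],
    [-0.2, 0, 0, 0, 0, 0, -1],
  ],
)

```text
clock: 18.5
position: [0.6858, 0.0226, 0.0605]
tool_rot: [-3.141, -0.001, 1.456]
force: [-0.7, 3.1, 1.0]
grip_width: 0.0001
finger_force: 0.7
```

```bash
python3 - <<'E'
from t import *
from m3 import meas
st()
p,d=viewer.grab_frame("scene"); np.savez("scene6.npz",p=p,d=d)
meas("scene","6",(286,220,400,315),SL)
E
```

```text
t 18.5 p [0.6858 0.0226 0.0605] rot [-3.1406e+00 -7.0000e-04  1.4557e+00] q [ 0.23  0.88 -0.58  1.52  0.56  0.92 -0.65] F [-0.7  3.1  1. ] w 9.647121915401787e-05 0.7086058153254271
scene 3080 x [-41.2 -38.9  76.4  77.7] ymax 67.9 zmax 66.9
  inner face of y-const 8.87 slope along x, across (deg) [-0.09 -0.27] 1382
  inner face of z-const 8.98 slope along x, across (deg) [-0.17 -0.28] 744
```

Emit:
play_rows(
  motion=[
    [-0.02, 0, 0, 0, 0, 0, -1],
    [-0.04, 0, 0, 0, 0, 0, -1],
    [-0.06, 0, 0, 0, 0, 0, -1],
    [-0.08, 0, 0, 0, 0, 0, -1],
    [-0.1, 0, 0, 0, 0, 0, -1],
  ],
)

```text
clock: 19.05
position: [0.6858, 0.0218, 0.0605]
tool_rot: [-3.141, -0.001, 1.456]
force: [-0.4, 3.4, 1.2]
grip_width: -0.0
finger_force: 0.9
```

Emit:
play_rows(
  motion=[
    [-0.02, 0, 0, 0, 0, 0, -1],
    [-0.04, 0, 0, 0, 0, 0, -1],
    [-0.06, 0, 0, 0, 0, 0, -1],
    [-0.06, 0, 0, 0, 0, 0, -1],
    [-0.06, 0, 0, 0, 0, 0, -1],
  ],
)

```text
clock: 19.55
position: [0.6857, 0.0211, 0.0605]
tool_rot: [-3.141, -0.001, 1.456]
force: [-1.9, 2.7, 1.1]
grip_width: 0.0004
finger_force: 0.8
```

Emit:
play_rows(
  motion=[
    [-0.02, 0, 0, 0, 0, 0, -1],
    [-0.04, 0, 0, 0, 0, 0, -1],
    [-0.06, 0, 0, 0, 0, 0, -1],
    [-0.06, 0, 0, 0, 0, 0, -1],
    [-0.06, 0, 0, 0, 0, 0, -1],
  ],
)

```text
clock: 20.05
position: [0.6857, 0.0205, 0.0605]
tool_rot: [-3.141, -0.001, 1.456]
force: [-1.2, 2.3, 1.2]
grip_width: -0.0001
finger_force: 0.8
```

Emit:
play_rows(
  motion=[
    [-0.02, 0, 0, 0, 0, 0, -1],
    [-0.04, 0, 0, 0, 0, 0, -1],
    [-0.06, 0, 0, 0, 0, 0, -1],
    [-0.06, 0, 0, 0, 0, 0, -1],
    [-0.06, 0, 0, 0, 0, 0, -1],
  ],
)

```text
clock: 20.55
position: [0.6856, 0.0202, 0.0605]
tool_rot: [-3.141, -0.001, 1.456]
force: [-0.3, 5.2, 1.0]
grip_width: -0.0002
finger_force: 1.4
```

Emit:
play_rows(
  motion=[
    [-0.01, 0, 0, 0, 0, 0, -1],
    [-0.02, 0, 0, 0, 0, 0, -1],
    [-0.03, 0, 0, 0, 0, 0, -1],
    [-0.03, 0, 0, 0, 0, 0, -1],
    [-0.03, 0, 0, 0, 0, 0, -1],
  ],
)

```text
clock: 21.05
position: [0.6856, 0.0202, 0.0606]
tool_rot: [-3.141, -0.002, 1.456]
force: [0.4, 5.2, 0.9]
grip_width: 0.0002
finger_force: 1.7
```

Emit:
play_rows(
  motion=[
    [-0.01, 0, 0, 0, 0, 0, -1],
    [-0.02, 0, 0, 0, 0, 0, -1],
    [-0.02, 0, 0, 0, 0, 0, -1],
    [-0.02, 0, 0, 0, 0, 0, -1],
    [-0.02, 0, 0, 0, 0, 0, -1],
  ],
)

```text
clock: 21.55
position: [0.6856, 0.0203, 0.0605]
tool_rot: [-3.141, -0.002, 1.456]
force: [1.3, 7.6, -0.5]
grip_width: 0.0002
finger_force: 1.7
```

Emit:
play_rows(
  motion=[
    [-0.01, 0, 0, 0, 0, 0, -1],
    [-0.02, 0, 0, 0, 0, 0, -1],
    [-0.03, 0, 0, 0, 0, 0, -1],
    [-0.03, 0, 0, 0, 0, 0, -1],
    [-0.03, 0, 0, 0, 0, 0, -1],
  ],
)

```text
clock: 22.05
position: [0.6856, 0.0202, 0.0606]
tool_rot: [-3.141, -0.002, 1.456]
force: [1.0, 7.4, -0.9]
grip_width: -0.0002
finger_force: 1.1
```

Emit:
play_rows(
  motion=[
    [-0.01, 0, 0, 0, 0, 0, -1],
    [-0.02, 0, 0, 0, 0, 0, -1],
    [-0.02, 0, 0, 0, 0, 0, -1],
    [-0.02, 0, 0, 0, 0, 0, -1],
    [-0.02, 0, 0, 0, 0, 0, -1],
  ],
)

```text
clock: 22.55
position: [0.6855, 0.0201, 0.0606]
tool_rot: [-3.141, -0.002, 1.456]
force: [1.1, 8.3, -0.3]
grip_width: -0.0002
finger_force: 0.9
```

```bash
python3 - <<'E'
from t import *
from m3 import meas
st()
for n in("scene","top"):
    p,d=viewer.grab_frame(n); np.savez(f"{n}7.npz",p=p,d=d)
    if n=="scene": cv2.imwrite("pics/s7.png",cv2.resize(p[190:330,260:420,::-1],None,fx=4,fy=4))
st()
meas("scene","7",(286,220,400,315),SL)
E
```

```text
t 22.55 p [0.6855 0.0201 0.0606] rot [-3.1409e+00 -2.2000e-03  1.4564e+00] q [ 0.24  0.88 -0.59  1.52  0.56  0.92 -0.64] F [ 1.1  8.3 -0.3] w -0.00016743753540097905 0.8529044223087112
t 22.65 p [0.6855 0.0201 0.0606] rot [-3.1409e+00 -2.1000e-03  1.4564e+00] q [ 0.24  0.88 -0.58  1.52  0.56  0.92 -0.64] F [ 0.5 10.  -0.3] w 7.859144231736364e-05 0.8531288977246732
scene 3051 x [-38.9 -36.6  78.6  79.9] ymax 68.1 zmax 66.9
  inner face of y-const 8.82 slope along x, across (deg) [-0.11  0.05] 1376
  inner face of z-const 9.01 slope along x, across (deg) [-0.13 -0.23] 735
```

View pics/s7.png

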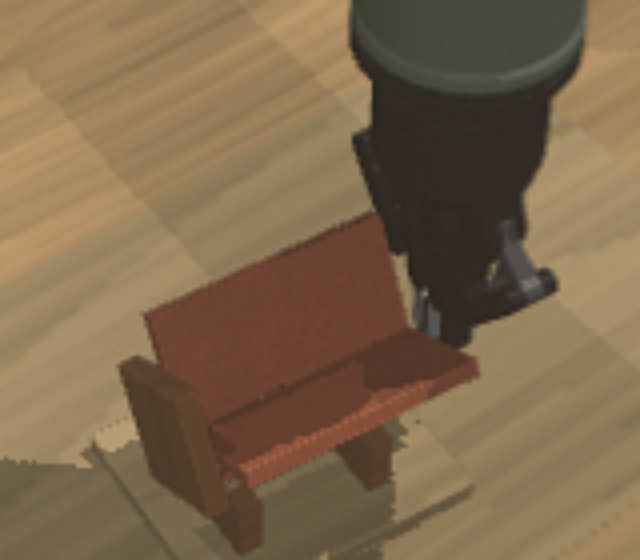

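The pair bears on the stop (crop 215,430) at about 9 N, with no further motion; sliding took about 3 N. I'll back off along the trough and rise clear.

Emit:
play_rows(
  motion=[
    [0.1, 0, 0, 0, 0, 0, -1],
    [0.4, 0, 0, 0, 0, 0, -1],
    [1, 0, 0, 0, 0, 0, -1],
    [2, 0, 0, 0, 0, 0, -1],
    [3.5, 0, 0, 0, 0, 0, -1],
  ],
)

```text
clock: 23.15
position: [0.6896, 0.054, 0.0605]
tool_rot: [-3.141, -0.0, 1.455]
force: [-0.9, 0.3, 1.1]
grip_width: -0.0
finger_force: 0.0
```

Emit:
play_rows(
  motion=[
    [0.8, 0, -1, 0, 0, 0, -1],
    [1, 0, -4, 0, 0, 0, -1],
    [1, 0, -8, 0, 0, 0, -1],
    [1, 0, -12, 0, 0, 0, -1],
    [1, 0, -14, 0, 0, 0, -1],
  ],
)

```text
clock: 23.65
position: [0.6917, 0.0649, 0.2051]
tool_rot: [3.138, -0.002, 1.457]
force: [0.5, 0.1, -0.4]
grip_width: -0.0
finger_force: 0.0
```

Emit:
play_rows(
  motion=[
    [0, -2, 0, 0, 0, 0, -1],
    [0, -6, 0, 0, 0, 0, -1],
    [0, -10, 0, 0, 0, 0, -1],
    [0, -12, 0, 0, 0, 0, -1],
    [0, -12, 0, 0, 0, 0, -1],
  ],
)

```text
clock: 24.15
position: [0.5696, 0.0784, 0.202]
tool_rot: [-3.141, 0.0, 1.458]
force: [0.7, -0.7, 0.7]
grip_width: -0.0005
finger_force: 0.0
```

```bash
python3 - <<'E'
from t import *
from m3 import meas
st()
for n in("scene","top"):
    p,d=viewer.grab_frame(n); np.savez(f"{n}8.npz",p=p,d=d)
meas("scene","8",(286,220,400,315),SL); meas("top","8",(300,148,386,214),SL)
a=cv2.resize(np.load("scene8.npz")["p"][200:340,250:400,::-1],None,fx=2.6,fy=4); b=cv2.resize(np.load("top8.npz")["p"][120:260,270:420,::-1],None,fx=2.6,fy=4)
cv2.imwrite("pics/f8.png",np.hstack([a,b]))
E
```

```text
t 24.15 p [0.5696 0.0784 0.202 ] rot [-3.1414  0.      1.4579] q [ 0.25  0.56 -0.7   1.74  0.42  1.   -0.72] F [ 0.7 -0.7  0.7] w -0.00045411165588407366 0.0
scene 3062 x [-38.9 -36.6  78.6  80. ] ymax 68.7 zmax 66.8
  inner face of y-const 8.83 slope along x, across (deg) [-0.01 -0.56] 1370
  inner face of z-const 8.95 slope along x, across (deg) [-0.02 -0.24] 744
top 2985 x [-38.6 -35.9  78.9  80.4] ymax 66.8 zmax 68.6
  inner face of y-const 9.24 slope along x, across (deg) [0.03 0.08] 467
  inner face of z-const 8.99 slope along x, across (deg) [-0.05  0.04] 1598
```

View pics/f8.png

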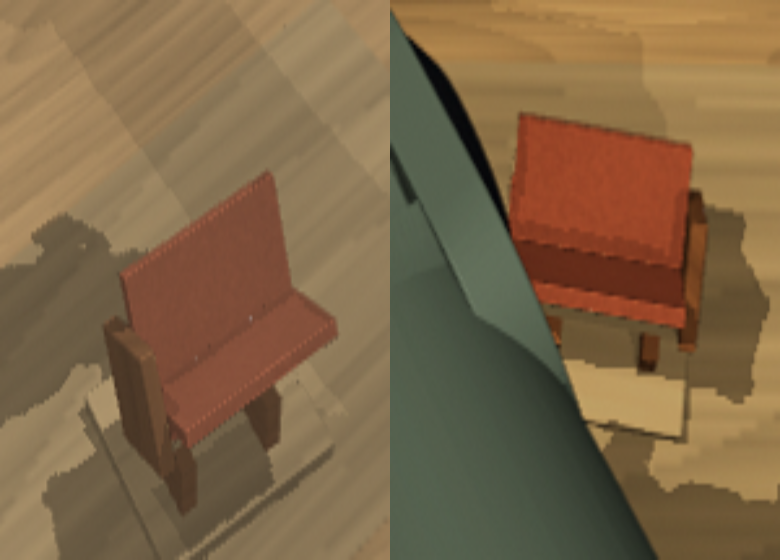

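The pair is nested and flush against the stop (left crop 165,400; right crop 690,270). The arm is touching nothing, so I'm handing in.

```bash
python3 -c "
from workcell import bot
print(bot.job_done())"
```

```text
the job is handed in; nothing more can be done
None
```

The large tile is nested in the small one, the pair was pressed against the stop board at about 9 N (sliding took about 3 N), and the job was handed in at about 24 s with the arm clear; no verdict was returned.

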